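Fit the missing end plate to a battery module

TASK

Draw the tabbed end plate up out of the leaning slotted rack and lower it, tab up, into the open gap between the cells and the pusher of the stacking fixture until it stands fully home; do not let go of it before that. Then let go and press the fixture's pedal down to its stop to square the plate against the cells, hold it there for a moment and let it come back up. Leave the other two plates in the rack, and the screwdriver and tape roll where they lie.

Things in the scene. Friction and masses are not known exactly. Their poses are not given: they have to be found in the camera images.
- end_plate: Pale glass-fibre end plate, loose, 0.15-0.3 kg: 8 mm thick (x), body 140 mm wide (y), 100 mm high (z), with a tab 60 mm wide, 40 mm high on the middle of its upper edge (140 mm overall, upside-down T). Front and back alike. Origin: middle of its bottom edge; z runs up the plate to the tab. Starts in one of the rack's three slots, its top leaning 30 degrees to the rack's -x side.
- spacer_plain: Loose plain rectangular spacer plate of the same pale board, 8 x 140 x 80 mm high, no tab, standing in another slot of the rack; origin and axes as for the end plate. Stays where it is.
- spacer_eared: Loose spacer plate of the same pale board, 8 x 140 mm, 65 mm high in the middle and 80 mm at its two end corners (ears 30 mm wide), no tab, in the remaining slot of the rack; origin and axes as for the end plate. Stays where it is.
- rack: Fixed plate rack, aluminium with black slot walls, 200 (x) by 170 mm (y). Origin on the table under its middle, z up. Three slots along y at x = -55, 0, +55 mm (at the plates' bottom edges, 24 mm above the table). Slots lean 30 degrees: their upward direction is (-0.5, 0, 0.866) in this frame; 11 mm wide, 65 mm deep along it. End cheeks, 68 mm high, leave 3 mm at each end of a plate.
- gap (a point): Middle of the floor of the fixed fixture's gap, 15 mm above the table; z up, +x from pedal to cells. Gap 18 mm wide (x -9 to 9 mm), 154 mm long (y), between side rails 30 mm high. Beyond it (+x) five blue cells in a row, 148 mm wide, 98 mm high from the gap's floor, with an end plate like the missing one at their far end. On its -x side a steel pusher 64 mm high that the pedal drives 8 mm to +x.
- pedal (a joint): Hinged spring pedal of the fixture, a steel plate 105 mm long, 90 mm wide, before the pusher. 0 = up at rest, 0.26 rad = down at its stop; needs about 5 N at the pad to start, 9 N at the stop, and springs back up. Hinge along y at x = -65 mm, z = 20 mm in the frame of gap; the free end points to -x, raised 0.30 rad above level at rest.
- pedal_pad (a point): Middle of the top face of the pedal's rubber pad (45 by 84 mm), 80 mm from the hinge; about 67 mm above the table at rest and about 20 mm lower at the stop. It moves with the pedal.
- screwdriver: Loose screwdriver, 190 mm long, lying between rack and fixture; a bystander.
- tape_roll: Loose roll of black tape, 96 mm across and 25 mm high, lying beside the rack or the fixture; a bystander.

How it is judged:
On the way, in this order (a step that is already met when the one before it is completed fails the run):
1. the end plate is drawn up clear of the rack's slots, held by the fingers (z of end_plate in the frame of rack above 0.085 m and contact force between the fingers and end_plate above 1 N), for 0.1 s.
2. the end plate stands fully home in the gap, tab up, released (x of end_plate in the frame of gap between -0.008 and 0.008 m and y of end_plate in the frame of gap between -0.012 and 0.012 m and z of end_plate in the frame of gap between -0.005 and 0.005 m and angle between end_plate's own z axis and vertical below 0.13 rad and contact force between the fingers and end_plate below 0.1 N), for 0.2 s.
3. the pedal is down at its stop (within 0.02 rad) with the plate in the gap (value of joint pedal above 0.24 rad and x of end_plate in the frame of gap between -0.008 and 0.008 m and y of end_plate in the frame of gap between -0.012 and 0.012 m and z of end_plate in the frame of gap between -0.005 and 0.005 m and angle between end_plate's own z axis and vertical below 0.13 rad), for 0.2 s.
At the end, for the whole second after the job is handed in: The end plate is released, at rest in the gap, tab up: bottom edge within 5 mm of the gap's floor, 8 mm (x) and 12 mm (y) of its middle, upright within 0.13 rad; pedal back up (below 0.03 rad); spacers, screwdriver and tape roll within 30 mm of their starts (x of end_plate in the frame of gap between -0.008 and 0.008 m and y of end_plate in the frame of gap between -0.012 and 0.012 m and z of end_plate in the frame of gap between -0.005 and 0.005 m and angle between end_plate's own z axis and vertical below 0.13 rad and value of joint pedal below 0.03 rad and linear speed of end_plate below 0.02 m/s and distance of each of spacer_plain, spacer_eared, screwdriver, tape_roll from where it was at the start of the episode below 0.03 m); the robot touches nothing.
It fails at once if the end plate is let go while it is out of the rack and more than 25 mm above the gap's floor (contact force between the fingers and end_plate below 0.05 N and z of end_plate in the frame of rack above 0.085 m and z of end_plate in the frame of gap above 0.025 m).
It fails at once if another plate or bystander is moved by more than 30 mm (distance of any of spacer_plain, spacer_eared, screwdriver, tape_roll from where it was at the start of the episode above 0.03 m).
It also fails if it takes over 54 s, if anything falls off the work surface, if the arm or the gripper's body presses on something with over 40 N, if the wrist force passes 120 N, or if a joint passes its speed limit or range.

ROBOT

A 7-joint arm with a two-finger parallel gripper is mounted at the origin on the work surface. World frame = base frame: x ahead of the robot, y to its left, z up, the work surface at z = 0. Lengths are in m, angles in rad, forces in N, time in s.
With the tool pointing down it reaches from about 0.4 to 0.85 m from the base axis. Payload 4.5 kg.
Tool frame: the origin (TCP) lies midway between the tips of the shut fingers; the grasp point (between the pads) lies 19 mm behind it; z points along the fingers, y is the line along which they close (so a half turn about z gives the same grasp; the last joint's range is limited). The gripper opens to 88 mm and grips with 3 to 60 N. Pads are 18 mm wide; open, the fingers measure 123 mm over their backs; the gripper's body (75 mm by 187 mm) begins 45 mm behind the grasp point.
Start: joints at [1.34, 0.689, -0.195, 1.565, 0.157, 0.902, -0.215], TCP at [0.164, -0.603, 0.239] pointing down, gripper open.
Joint ranges: [-3.01, 3.01], [-0.46, 2.08], [-1.47, 1.51], [0.13, 2.56], [-1, 4.14], [0.04, 2.09], [-2.66, 2.66]. Speed limits (rad/s): [2.57, 2.57, 3.14, 3.14, 3.14, 3.14, 3.14].

INTERFACE

Orientations are given as a unit quaternion [x, y, z, w].
In Python, from plant import sensors, eyes, finish_job gives the robot as it stands.
- The arm moves only by the tool send_rows, never from a script. Its argument "rows" is text: rows parted by semicolons, each of 4 numbers parted by spaces: the shift along the tool's x, y, z normalised to -1 to 1, where 1 is 30 cm, then the turn about the tool's z normalised to -1 to 1, where 1 is 2 pi rad. A call has 1 to 10 rows; each row is the pose to reach, as a shift and turn from the pose commanded when the call began, along the tool's axes at that moment, turning the shorter way round; what a row does not reach only later rows make up. A row lasts 1/12 s, in which the tool goes at most 41.7 mm and 7.16 degrees, less where a joint would pass 70% of its speed; a pose out of reach is approached as far as the arm can. A call with a number of a shift or a turn outside -1 to 1 is refused whole. A call with a gripper value outside its range is refused whole. "jaw" is the closure, from -1 (fully open) to 1 (shut), set as the call begins (left out, the last holds). The fingers move at their own pace and stop on an object; "force" is the grip in N (left out, the last holds). Time passes only in rows, so rows that repeat a pose let the fingers close. It gives the time, the measured TCP pose, the force, the opening and the grip force at its end, in the units of the state.
- sensors.get_state(): the state, without advancing time (a new reading comes with each control period).
- eyes.snapshot(name): name is "scene" or "top" or "wrist"; returns (picture, depth): 400x640x3 uint8, red, green, blue; 400x640 float32, m along the optical axis (not along the pixel's ray), 0 where there is no reading.
- eyes.calibration(name): a dict with "fov_y" (degrees; the focal length in pixels is half the picture's height over the tangent of half this angle, whatever the lens; pixels are square), "cx", "cy" (the principal point, pixels), "world_from_camera" (4x4, takes a point from camera to world coordinates). Camera axes: x right, y down, z forward; pixel columns grow to the right and rows downward; lengths in m; the calibration is good to about 2 mm. A picture is of the moment at which its call begins: read the wrist's pose just before it. calibration takes no time and is no camera call; for the wrist camera it gives the pose at the moment of the call.
- finish_job(): hands the job in; it is judged then, once.
The state is a dict: "clock": time; "q": joint angles; "qd": joint speeds; "joint_torque": joint torques, N m; "tool_pos": TCP position; "eef_rot": TCP orientation; "contact_force": force on the tool from outside, world axes, zero at the start; "moment": the same for the moment, N m; "opening": opening from 0.0 (shut) to 1.0 (fully open); "finger_force": force on a finger pad.
Only numpy, scipy, OpenCV 4.12 (cv2) and the standard library are available. Lean on these libraries where they do the work, as an engineer would, in place of code of your own. Each camera call takes 0.05 s, during which the arm holds its last target. There are 200 camera calls.

## Working session

There is one attempt and no reset: what is moved stays moved. The work goes in short steps, Python scripts to look and compute and a tool call to move; the robot and the scene stay as the last step left them, time stands still between calls to the robot, and variables do not carry over. Pictures are saved under pics/ and viewed, at most 10 in all, crops included, and the job is handed in when it is done.

Besides the shell and the picture viewer there is one more tool, called in YAML: its name, and indented under it one key for each argument. send_rows: Moves the arm, as the interface text tells. Scaled input: -1 to 1 covers 30 cm each way for a shift and 2 pi rad each way for a turn. Its arguments: {"type":"object","properties":{"rows":{"type":"string"},"jaw":{"type":"number"},"force":{"type":"number"}},"required":["rows"]}

```bash
mkdir -p pics && cat > h.py <<'E'
import numpy as np, cv2
from plant import sensors, eyes, finish_job
def cloud(name):
    c=eyes.calibration(name); im,d=eyes.snapshot(name)
    f=200/np.tan(np.radians(c['fov_y'])/2); T=np.array(c['world_from_camera'])
    v,u=np.mgrid[0:400,0:640]
    P=np.stack([(u-c['cx'])/f*d,(v-c['cy'])/f*d,d],-1)@T[:3,:3].T+T[:3,3]
    P[d==0]=np.nan
    return im,d,P,T,f
E
python3 - <<'E'
from h import *
s=sensors.get_state(); print(s)
for n in('scene','top'):
    im,d,P,T,f=cloud(n); cv2.imwrite(f'pics/{n}0.png',im[...,::-1]); np.savez(f'{n}0.npz',im=im,P=P,T=T,f=f); print(n,T.round(3),f,eyes.calibration(n))
E
```

```text
{'clock': 0.0, 'q': array([ 1.33982633,  0.68999847, -0.19447954,  1.56633354,  0.15728833,
        0.90246773, -0.21510682]), 'qd': array([ 3.90301112e-04, -4.66273869e-04,  4.22039167e-05,  7.26433731e-04,
       -1.00030011e-03, -1.04724661e-04, -2.68012071e-05]), 'joint_torque': array([ 1.51059010e-05, -5.27564549e+01, -1.26726028e+00, -1.53429562e+01,
       -5.27778617e-02,  6.43584921e-03,  1.63317918e-04]), 'tool_pos': array([ 0.16333072, -0.60263778,  0.2379029 ]), 'eef_rot': array([ 9.91246683e-01,  1.32019643e-01, -1.88407248e-04, -8.89919764e-04]), 'contact_force': array([ 0.71206461,  0.12196949, -0.37275177]), 'moment': array([0.04764967, 0.01005691, 0.01235863]), 'finger_force': 0.0, 'opening': 0.9987388197502557}
scene [[-0.851  0.337 -0.403  0.962]
 [ 0.526  0.542 -0.655  0.57 ]
 [-0.002 -0.769 -0.639  0.739]
 [ 0.     0.     0.     1.   ]] 423.79100624233774 {'fov_y': 50.52812951582572, 'cx': 312.6387309463096, 'cy': 199.72586006048465, 'world_from_camera': array([[-0.85072742,  0.33725196, -0.40314263,  0.96174885],
       [ 0.52560177,  0.54239121, -0.65540412,  0.56953089],
       [-0.0023753 , -0.76946273, -0.6386873 ,  0.73935721],
       [ 0.        ,  0.        ,  0.        ,  1.        ]])}
top [[ 9.000e-03 -9.990e-01  4.300e-02  5.060e-01]
 [-1.000e+00 -9.000e-03 -1.000e-03 -9.400e-02]
 [ 1.000e-03 -4.300e-02 -9.990e-01  1.378e+00]
 [ 0.000e+00  0.000e+00  0.000e+00  1.000e+00]] 498.978631995644 {'fov_y': 43.68367869778858, 'cx': 316.9582249837808, 'cy': 195.72990052763825, 'world_from_camera': array([[ 8.71370031e-03, -9.99034057e-01,  4.30699839e-02,
         5.05529642e-01],
       [-9.99961324e-01, -8.75695321e-03, -8.15676934e-04,
        -9.35453526e-02],
       [ 1.19205087e-03, -4.30612105e-02, -9.99071725e-01,
         1.37841288e+00],
       [ 0.00000000e+00,  0.00000000e+00,  0.00000000e+00,
         1.00000000e+00]])}
```

View pics/scene0.png

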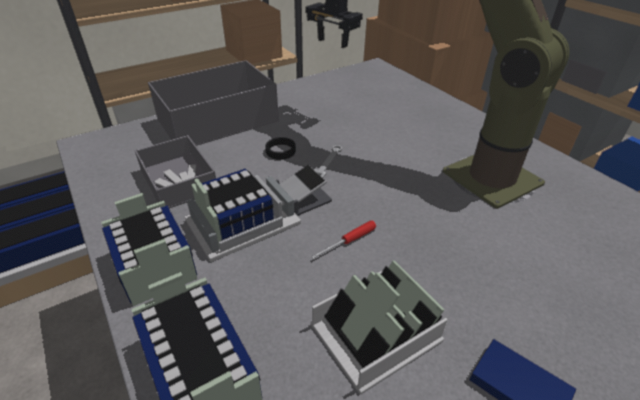

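View pics/top0.png

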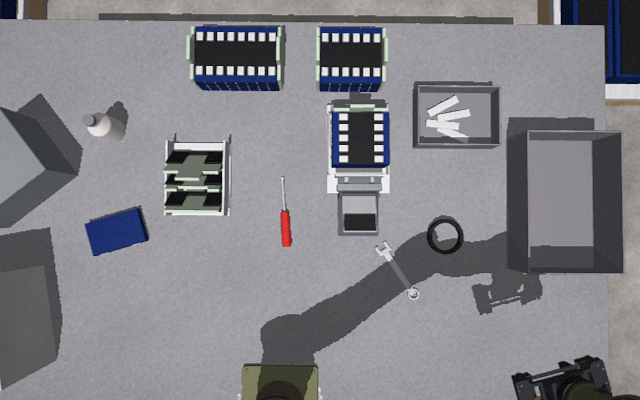

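The scene and top views show the rack near top pixel (197,180), the fixture near (360,150) with its pedal at (358,215), the screwdriver at (285,215) and the tape at (445,235). Next I'll enlarge the rack and the fixture and measure them.

```bash
python3 - <<'E'
from h import *
A=np.load('top0.npz');B=np.load('scene0.npz')
a=cv2.resize(A['im'][125:225,155:240],None,fx=4.6,fy=4.6,interpolation=cv2.INTER_CUBIC)
b=cv2.resize(A['im'][90:245,320:400],None,fx=3,fy=3,interpolation=cv2.INTER_CUBIC)
h=max(a.shape[0],b.shape[0]);
pad=lambda x:np.pad(x,((0,h-x.shape[0]),(0,0),(0,0)))
cv2.imwrite('pics/c1.png',np.hstack([pad(a),pad(b)])[...,::-1])
cv2.imwrite('pics/c2.png',cv2.resize(B['im'][250:390,300:460],None,fx=4.2,fy=4.2,interpolation=cv2.INTER_CUBIC)[...,::-1])
P=A['P'];im=A['im'].astype(int)
print('floor z',np.nanmedian(P[300:320,100:200,2]))
for u in (170,180,195,205,218): print('rackcol',u,[(v,*(P[v,u]*1000).round().astype(int)) for v in range(134,220,3)])
print('fix col360',[(v,*(P[v,360]*1000).round().astype(int)) for v in range(98,240,3)])
E
```

```text
floor z -0.00041204505688963167
rackcol 170 [(134, np.int64(734), np.int64(316), np.int64(-4)), (137, np.int64(725), np.int64(316), np.int64(-3)), (140, np.int64(717), np.int64(315), np.int64(-2)), (143, np.int64(702), np.int64(304), np.int64(37)), (146, np.int64(694), np.int64(303), np.int64(40)), (149, np.int64(686), np.int64(303), np.int64(39)), (152, np.int64(678), np.int64(304), np.int64(35)), (155, np.int64(668), np.int64(299), np.int64(49)), (158, np.int64(658), np.int64(293), np.int64(71)), (161, np.int64(648), np.int64(287), np.int64(89)), (164, np.int64(641), np.int64(290), np.int64(80)), (167, np.int64(631), np.int64(284), np.int64(97)), (170, np.int64(623), np.int64(281), np.int64(108)), (173, np.int64(621), np.int64(302), np.int64(37)), (176, np.int64(612), np.int64(298), np.int64(51)), (179, np.int64(603), np.int64(292), np.int64(69)), (182, np.int64(594), np.int64(288), np.int64(82)), (185, np.int64(586), np.int64(288), np.int64(81)), (188, np.int64(577), np.int64(283), np.int64(97)), (191, np.int64(573), np.int64(304), np.int64(28)), (194, np.int64(564), np.int64(299)
[... 8211 characters left out ...]
t64(-210), np.int64(40)), (203, np.int64(545), np.int64(-210), np.int64(46)), (206, np.int64(536), np.int64(-209), np.int64(52)), (209, np.int64(528), np.int64(-209), np.int64(50)), (212, np.int64(520), np.int64(-209), np.int64(51)), (215, np.int64(512), np.int64(-209), np.int64(52)), (218, np.int64(505), np.int64(-209), np.int64(63)), (221, np.int64(497), np.int64(-208), np.int64(68)), (224, np.int64(489), np.int64(-208), np.int64(69)), (227, np.int64(481), np.int64(-208), np.int64(67)), (230, np.int64(473), np.int64(-208), np.int64(75)), (233, np.int64(464), np.int64(-213), np.int64(11)), (236, np.int64(455), np.int64(-214), np.int64(0)), (239, np.int64(446), np.int64(-215), np.int64(-5))]
```

View pics/c1.png

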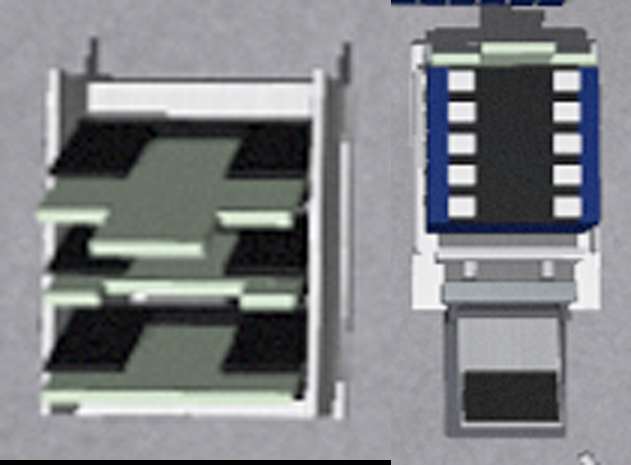

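View pics/c2.png

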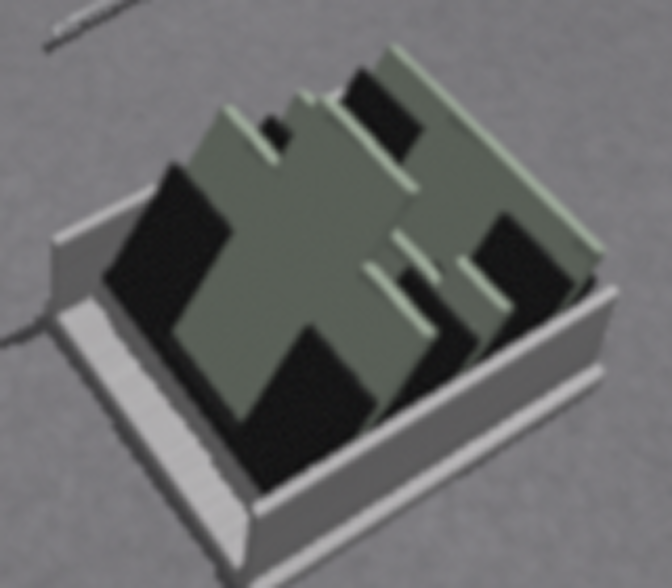

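The end plate is in the rear (+x) slot, leaning toward the robot. Its tab's top edge is near top pixels (175..199, 178). The fixture's cells start at row ~164 and the pusher's top at row ~173. Next I'll take precise edges by ray casting.

```bash
python3 - <<'E'
from h import *
A=np.load('top0.npz');im=A['im'].astype(int);T=A['T'];f=float(A['f']);cx,cy=316.958,195.73
def ray(u,v,z):
    d=T[:3,:3]@np.array([(u-cx)/f,(v-cy)/f,1.]); t=(z-T[2,3])/d[2]; return (T[:3,3]+t*d)
g=im.sum(2)/3
np.set_printoptions(linewidth=200)
# mint bright edges
m=((im[...,1]>185)&(im[...,1]-im[...,0]>12)).astype(np.uint8)
n,l,st,ce=cv2.connectedComponentsWithStats(m)
for i in range(1,n):
    if st[i,4]>8 and 160<ce[i,0]<400 and ce[i,1]>95:
        x,y,w,h=st[i,:4]; pts=np.argwhere(l==i)[:,::-1]
        c,s,a=cv2.minAreaRect(pts.astype(np.float32)); k=np.polyfit(pts[:,0],pts[:,1],1)[0]
        print(st[i],ce[i].round(2),'slope',k.round(4))
print('tab prof u=187',im[172:186,187,1]); print('tab row 178',im[178,170:204,1]); print('row177',im[177,170:204,1])
for u in(335,345,360,375,384): print(u,'rows158-180',[tuple(x) for x in im[158:181,u][:,[0,2]]])
for v in(120,150): print('row',v,[tuple(x) for x in im[v,324:340][:,[0,2]]],[tuple(x) for x in im[v,382:398][:,[0,2]]])
print('row222',im[222,334:348,1],im[222,370:384,1])
print('row175',im[175,326:340,1],im[175,378:396,1])
E
```

```text
[350 104  25   4  63] [361.56 105.71] slope -0.0456
[334 108  15   3  35] [340.57 109.  ] slope -0.0
[373 108  16   3  38] [380.11 109.03] slope -0.0104
[163 171  15   2  29] [169.79 171.48] slope -0.0059
[202 171  16   3  41] [210.   171.93] slope 0.0113
[175 178  24   3  57] [187.61 178.81] slope 0.0285
[178 186  41   6 107] [199.07 187.79] slope 0.096
[165 189  11   2  20] [170.3  189.45] slope 0.0172
[164 210  54   3 113] [192.96 210.7 ] slope 0.0162
tab prof u=187 [113 115 115 114 112 163 226 233 193 126 107 111 109  93]
tab row 178 [ 23  25  12  10 142 214 230 226 228 226 226 226 226 224 225 227 226 226 226 226 225 224 225 224 220 224 225 228 198 124 103 110 109 116]
row177 [ 10  19  21   9 106 157 167 162 162 162 160 164 160 160 162 162 161 163 163 158 155 154 153 136 125 127 133 132 133 110  93 109 114 116]
335 rows158-180 [(np.int64(37), np.int64(122)), (np.int64(40), np.int64(123)), (np.int64(39), np.int64(122)), (np.int64(33), np.int64(118)), (np.int64(36), np.int64(119)), (np.int64(37), np.int64(121)), (np.int64(15), np.int64(77)), (np.int64(5), np.int64(59)), (np.int64(1
[... 5018 characters left out ...]
.int64(20), np.int64(111)), (np.int64(37), np.int64(119)), (np.int64(35), np.int64(117)), (np.int64(32), np.int64(118)), (np.int64(30), np.int64(120)), (np.int64(65), np.int64(113)), (np.int64(138), np.int64(148)), (np.int64(170), np.int64(173)), (np.int64(163), np.int64(167)), (np.int64(162), np.int64(168)), (np.int64(159), np.int64(164)), (np.int64(164), np.int64(168)), (np.int64(164), np.int64(168)), (np.int64(163), np.int64(169))]
row222 [153 157 163 143 110 100 101 102 118  96  51  39  39  44] [ 44  46  44  43  36  92 109 101 140 165 164 165 161 160]
row175 [151 201 229 227 232 234 233 240 181 176 231 225 226 224] [239 239 241 238 238 237 238 239 233 229 241 220 158 156 163 168 165 165]
```

The measurements agree: tab top at (0.598, 0.230, 0.145), gap middle at (0.6335, -0.205) and pad x of about 0.49. I'll square the tool and move toward the rack.

send_rows:
  rows: "0.1 -0.06 0 0.015;0.2 -0.13 0 0.03;0.33 -0.21 0 0.042;0.46 -0.29 0 0.042;0.59 -0.38 0 0.042;0.7 -0.45 0 0.042;0.8 -0.51 0 0.042;0.835 -0.534 0 0.042;0.835 -0.534 0 0.042"
  jaw: -1

```text
clock: 0.85
tool_pos: [0.3679, -0.3779, 0.2386]
eef_rot: [1.0, 0.005, 0.001, -0.002]
contact_force: [0.3, -0.4, -0.0]
opening: 0.996
finger_force: 0.0
```

send_rows:
  rows: "0.07 -0.1 0 0;0.15 -0.22 0 0;0.23 -0.34 0 0;0.31 -0.45 0 0;0.39 -0.56 0 0;0.46 -0.67 0 0;0.53 -0.78 0 0;0.6 -0.88 0 0;0.667 -0.97 0 0;0.667 -0.97 0 0"

```text
clock: 1.68
tool_pos: [0.5674, -0.0844, 0.2384]
eef_rot: [1.0, 0.005, 0.002, -0.002]
contact_force: [0.5, 0.4, -0.5]
opening: 0.998
finger_force: 0.0
```

send_rows:
  rows: "0.02 -0.12 0 0;0.04 -0.25 0 0;0.06 -0.38 0 0;0.08 -0.51 0 0;0.1 -0.64 0 0;0.11 -0.76 0 0;0.12 -0.88 0 0;0.12 -0.98 0 0;0.12 -1 0 0;0.12 -1 0 0"

```text
clock: 2.52
tool_pos: [0.5985, 0.2102, 0.2381]
eef_rot: [1.0, 0.002, -0.0, -0.0]
contact_force: [0.1, -0.9, -0.2]
opening: 1.001
finger_force: 0.0
```

send_rows:
  rows: "0.01 -0.03 0.05 0;0.018 -0.064 0.1 0;0.018 -0.064 0.13 0;0.018 -0.064 0.13 0;0.018 -0.064 0.13 0"

```text
clock: 2.93
tool_pos: [0.6043, 0.2248, 0.1987]
eef_rot: [1.0, -0.001, -0.001, 0.001]
contact_force: [0.1, 0.2, -0.3]
opening: 1.0
finger_force: 0.0
```

```bash
python3 - <<'E'
from h import *
print(sensors.get_state()['tool_pos'])
im,d,P,T,f=cloud('wrist'); cv2.imwrite('pics/w1.png',im[...,::-1]); print(T.round(3),f)
m=(P[...,2]>.1)&(P[...,2]<.16)&(im[...,1].astype(int)-im[...,0]>4)
n,l,st,ce=cv2.connectedComponentsWithStats(m.astype(np.uint8))
for i in range(1,n):
    if st[i,4]>150:
        q=P[l==i]; print(st[i],np.percentile(q,[2,50,98],axis=0).round(4).tolist())
        b=q[(q[:,2]>.116)&(q[:,2]<.14)]
        if len(b)>50: print(' tab',np.percentile(b[:,1],[1,99]).round(4), 'xz line',np.polyfit(b[:,2],b[:,0],1).round(3), 'y slope', np.polyfit(b[:,1],b[:,0]+.577*b[:,2],1).round(4))
E
```

```text
[0.60429321 0.22480182 0.19870796]
[[-0.001 -0.961 -0.276  0.676]
 [-1.     0.001 -0.002  0.223]
 [ 0.003  0.276 -0.961  0.344]
 [ 0.     0.     0.     1.   ]] 290.2204693372493
[ 229  171  169   57 4683] [[0.5959, 0.1623, 0.1008], [0.6161, 0.2263, 0.119], [0.6276, 0.2897, 0.1458]]
 tab [0.1968 0.2551] xz line [-0.583  0.686] y slope [0.0011 0.6854]
```

View pics/w1.png

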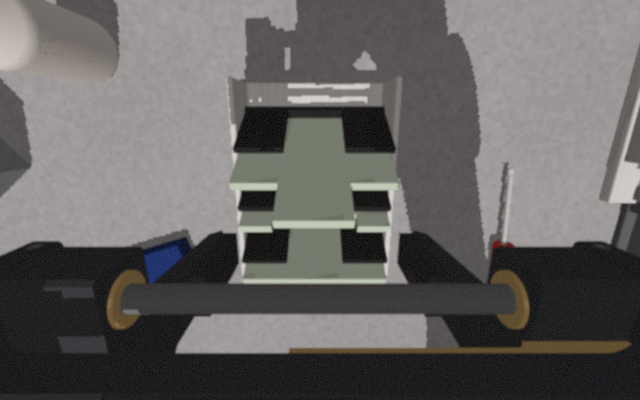

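The wrist view shows the tabbed plate on top, with its tab spanning columns ~280–352 and centred at y≈0.227, in agreement with the top view. I'll descend and grip.

send_rows:
  rows: "0 -0.008 0.06 0;0 -0.008 0.13 0;0 -0.008 0.19 0;0 -0.008 0.24 0;0 -0.008 0.265 0;0 -0.008 0.279 0;0 -0.008 0.279 0;0 -0.008 0.279 0"

```text
clock: 3.65
tool_pos: [0.6051, 0.2296, 0.1169]
eef_rot: [1.0, 0.0, 0.001, -0.0]
contact_force: [-0.7, -0.2, 0.3]
opening: 1.003
finger_force: 0.0
```

send_rows:
  rows: "0 0 0 0;0 0 0 0;0 0 0 0;0 0 0 0;0 0 0 0;0 0 0 0;0 0 0 0;0 0 0 0"
  jaw: 1
  force: 30

```text
clock: 4.32
tool_pos: [0.6045, 0.229, 0.1163]
eef_rot: [1.0, 0.0, 0.0, 0.001]
contact_force: [-1.0, -3.1, 4.8]
opening: 0.673
finger_force: 30.0
```

The fingers hold the tab at about 59 mm. Now I'll draw it out along the slot.

send_rows:
  rows: "-0.015 0 -0.026 0;-0.03 0 -0.052 0;-0.05 0 -0.0866 0;-0.07 0 -0.121 0;-0.09 0 -0.156 0;-0.11 0 -0.1905 0;-0.13 0 -0.225 0;-0.15 0 -0.26 0;-0.1667 0 -0.289 0;-0.1667 0 -0.289 0"

```text
clock: 5.15
tool_pos: [0.5539, 0.2304, 0.2049]
eef_rot: [1.0, 0.001, 0.001, -0.001]
contact_force: [-0.2, 0.2, -2.6]
opening: 0.673
finger_force: 30.0
```

send_rows:
  rows: "0 0 -0.05 0;0 0 -0.12 0;0 0 -0.19 0;0 0 -0.25 0;0 0 -0.28 0;0 0 -0.28 0;0 0 -0.28 0"

```text
clock: 5.73
tool_pos: [0.5541, 0.2296, 0.2861]
eef_rot: [1.0, 0.0, -0.0, 0.0]
contact_force: [-0.4, -0.2, -1.2]
opening: 0.678
finger_force: 30.0
```

```bash
cat >> h.py <<'E'
def tilt(name='wrist',save=None):
    s=sensors.get_state(); t=s['tool_pos']
    im,d,P,T,f=cloud(name)
    if save: cv2.imwrite(save,im[...,::-1])
    Q=P-t; g=im.astype(int)
    m=(abs(Q[...,0])<.12)&(abs(Q[...,1])<.085)&(Q[...,2]<.035)&(Q[...,2]>-.13)&(g[...,1]-g[...,0]>3)&(g[...,1]>50)
    q=Q[m]; print('n',len(q)); 
    if len(q)>30:
        c=np.median(q,0); e=np.linalg.svd(q-q.mean(0),full_matrices=False)[2]; print('tcp',t.round(4),'pct',np.percentile(q,[2,50,98],axis=0).round(3).tolist(),'normal',e[2].round(3))
        print('x vs z',np.polyfit(q[:,2],q[:,0],1).round(3))
E
python3 -c "
from h import *
tilt('scene');tilt('wrist','pics/w2.png');print(sensors.get_state()['contact_force'])"
```

```text
n 5287
tcp [0.5541 0.2296 0.2861] pct [[-0.003, -0.065, -0.088], [0.034, 0.006, -0.037], [0.064, 0.069, 0.027]] normal [0.866 0.002 0.5  ]
x vs z [-0.577  0.013]
n 26418
tcp [0.5536 0.2294 0.2855] pct [[-0.001, -0.068, -0.087], [0.026, -0.002, -0.022], [0.064, 0.064, 0.027]] normal [-0.866  0.001 -0.5  ]
x vs z [-0.577  0.014]
[-0.19896514  0.22545819 -2.04530751]
```

View pics/w2.png

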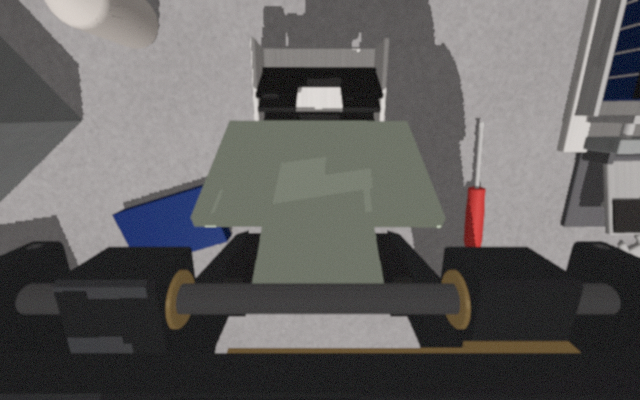

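The plate is out of the rack and still leaning exactly 30° (columns 190–445 in the wrist view), with both spacers left behind. I'll carry it over to the fixture.

send_rows:
  rows: "0.0 0.04 0 0;0.01 0.1 0 0;0.015 0.19 0 0;0.02 0.28 0 0;0.025 0.37 0 0;0.03 0.46 0 0;0.035 0.55 0 0;0.04 0.64 0 0;0.045 0.7 0 0;0.05 0.724 0 0"

```text
clock: 6.67
tool_pos: [0.5686, 0.0069, 0.2859]
eef_rot: [1.0, -0.003, -0.001, 0.002]
contact_force: [0.5, -0.6, -2.0]
opening: 0.678
finger_force: 30.0
```

send_rows:
  rows: "0.0 0.09 0 0;0 0.18 0 0;0 0.27 0 0;0 0.36 0 0;0 0.45 0 0;0 0.54 0 0;0 0.62 0 0;0 0.68 0 0;0 0.715 0 0;0 0.724 0 0"

```text
clock: 7.5
tool_pos: [0.5691, -0.2068, 0.2861]
eef_rot: [1.0, -0.001, -0.001, 0.0]
contact_force: [0.5, -0.1, -1.8]
opening: 0.675
finger_force: 30.0
```

```bash
python3 -c "
from h import *
tilt('scene');tilt('wrist')
im,d,P,T,f=cloud('wrist')
# cells: front face edge & side edges from above
g=im.astype(int); m=(P[...,2]>.10)&(P[...,2]<.122)&(P[...,0]<.76)&(P[...,0]>.55)&(P[...,1]<-.1)&(P[...,1]>-.32)
q=P[m]; print(len(q),np.percentile(q,[.5,1,3,50,97,99,99.5],axis=0).round(4).tolist())
for lo,hi in((-.26,-.23),(-.18,-.15)):
    b=q[(q[:,1]>lo)&(q[:,1]<hi)]; print('front',np.percentile(b[:,0],[1,3]).round(4))
"
```

```text
n 1865
tcp [ 0.5691 -0.2068  0.2861] pct [[-0.0, -0.065, -0.087], [0.035, 0.006, -0.038], [0.063, 0.07, 0.024]] normal [0.866 0.004 0.5  ]
x vs z [-0.575  0.013]
n 24583
tcp [ 0.5694 -0.2055  0.2862] pct [[-0.001, -0.068, -0.086], [0.026, -0.002, -0.021], [0.063, 0.064, 0.026]] normal [-0.866  0.003 -0.501]
x vs z [-0.578  0.014]
16199 [[0.6434, -0.2813, 0.1043], [0.6444, -0.2805, 0.1046], [0.6465, -0.2775, 0.1051], [0.6993, -0.208, 0.109], [0.7451, -0.1392, 0.1119], [0.7471, -0.1363, 0.1123], [0.7475, -0.1355, 0.1125]]
front [0.6445 0.6466]
front [0.6434 0.6464]
```

send_rows:
  rows: "0 0.003 0.04 0;0 0.003 0.09 0;0 0.003 0.15 0;0 0.003 0.21 0;0 0.003 0.26 0;0 0.003 0.29 0;0 0.003 0.305 0;0 0.003 0.305 0"

```text
clock: 8.32
tool_pos: [0.5697, -0.2042, 0.1945]
eef_rot: [1.0, 0.001, -0.001, -0.001]
contact_force: [-0.7, -0.9, -2.2]
opening: 0.675
finger_force: 30.0
```

send_rows:
  rows: "0.01 0 0 0;0.02 0 0 0;0.03 0 0 0;0.04 0 0 0;0.05 0 0 0;0.06 0 0 0;0.07 0 0 0;0.08 0 0 0;0.08 0 0 0"
  force: 15

```text
clock: 9.07
tool_pos: [0.5945, -0.2055, 0.1952]
eef_rot: [1.0, 0.001, 0.0, 0.0]
contact_force: [0.4, 0.2, -2.7]
opening: 0.683
finger_force: 15.0
```

```bash
python3 -c "
from h import *
tilt('wrist');print(sensors.get_state()['contact_force'])
"
```

```text
n 22287
tcp [ 0.5945 -0.2055  0.1952] pct [[0.0, -0.069, -0.093], [0.019, -0.003, -0.021], [0.049, 0.064, 0.03]] normal [-0.913 -0.05  -0.406]
x vs z [-0.428  0.011]
[-0.90464607 -0.14118895 -1.94738662]
```

The plate is pivoting upright against the cells as planned, so I'll continue.

send_rows:
  rows: "0.015 0 -0.002 0;0.03 0 -0.004 0;0.045 0 -0.006 0;0.06 0 -0.008 0;0.075 0 -0.01 0;0.09 0 -0.012 0;0.105 0 -0.012 0;0.12 0 -0.012 0;0.12 0 -0.012 0"

```text
clock: 9.87
tool_pos: [0.6309, -0.2054, 0.1988]
eef_rot: [1.0, 0.001, 0.001, 0.0]
contact_force: [-0.3, 0.3, -1.8]
opening: 0.679
finger_force: 15.0
```

```bash
python3 -c "
from h import *
tilt('wrist','pics/w3.png');tilt('scene','pics/s3.png');print(sensors.get_state()['contact_force'])
"
```

```text
n 12983
tcp [ 0.6309 -0.2054  0.1988] pct [[0.0, -0.073, -0.093], [0.008, -0.004, -0.012], [0.107, 0.064, 0.031]] normal [-0.961 -0.124 -0.246]
x vs z [-0.232  0.007]
n 961
tcp [ 0.6303 -0.2054  0.1987] pct [[0.002, -0.064, -0.092], [0.008, 0.01, -0.04], [0.011, 0.07, 0.021]] normal [0.994 0.06  0.087]
x vs z [-0.075  0.005]
[ 0.0253054   0.06281747 -2.13958786]
```

View pics/s3.png

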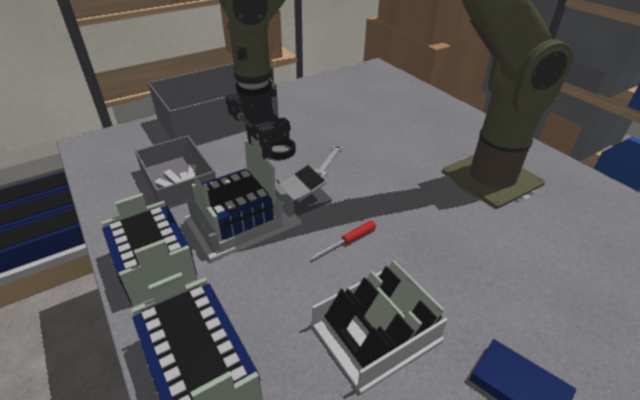

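The scene view shows the plate nearly upright at the gap's mouth (pixel ~(262,165)), with about 4° of tilt left. I'll finish the uprighting, then back off to the middle of the gap.

send_rows:
  rows: "0.01 0 0 0;0.02 0 0 0;0.028 0 0 0;0.028 0 0 0;0.028 0 0 0;0.02 0 0 0;0.01 0 0 0;0.01 0 0 0;0.01 0 0 0"

```text
clock: 10.72
tool_pos: [0.6327, -0.2056, 0.199]
eef_rot: [1.0, 0.0, 0.0, 0.0]
contact_force: [0.4, -0.2, -1.6]
opening: 0.679
finger_force: 15.0
```

```bash
python3 -c "
from h import *
import h
s=sensors.get_state();t=s['tool_pos'];print(t,s['contact_force'])
for nm in('scene','wrist'):
    im,d,P,T,f=cloud(nm); Q=P-t; g=im.astype(int)
    m=(abs(Q[...,0])<.02)&(abs(Q[...,1])<.08)&(Q[...,2]<.04)&(Q[...,2]>-.082)&(g[...,1]-g[...,0]>3)&(g[...,1]>50)
    if nm=='wrist': m&=(Q[...,2]>-.08)&(Q[...,2]<.01)
    q=Q[m]; print(nm,len(q),np.percentile(q,[2,50,98],axis=0).round(4).tolist()); A=np.c_[q[:,2],q[:,1],np.ones(len(q))]; r=np.linalg.lstsq(A,q[:,0],rcond=None)[0]
    k=abs(q[:,0]-A@r)<.003; r=np.linalg.lstsq(A[k],q[k,0],rcond=None)[0]; print('x = z*%.3f + y*%.3f + %.4f'%tuple(r))
"
```

```text
[ 0.63267084 -0.20557764  0.19896767] [ 0.44789954 -0.1898945  -1.6332124 ]
scene 804 [[-0.0014, -0.0637, -0.0799], [0.0049, 0.0101, -0.0341], [0.007, 0.0699, 0.024]]
x = z*0.018 + y*-0.015 + 0.0056
wrist 7181 [[0.0012, -0.0687, -0.0766], [0.0068, -0.0028, -0.0234], [0.008, 0.0646, 0.0078]]
x = z*0.013 + y*-0.012 + 0.0072
```

The plate is now upright to within 1° and centred in the gap. I'll lower it.

send_rows:
  rows: "0 0 0.02 0;0 0 0.05 0;0 0 0.08 0;0 0 0.11 0;0 0 0.14 0;0 0 0.17 0;0 0 0.2 0;0 0 0.22 0;0 0 0.22 0"

```text
clock: 11.57
tool_pos: [0.6317, -0.2052, 0.1309]
eef_rot: [1.0, 0.001, -0.002, -0.0]
contact_force: [-0.3, 0.3, -2.8]
opening: 0.677
finger_force: 15.0
```

send_rows:
  rows: "0 0 0.005 0;0 0 0.01 0;0 0 0.015 0;0 0 0.02 0;0 0 0.02 0"

```text
clock: 11.98
tool_pos: [0.6327, -0.2055, 0.1268]
eef_rot: [1.0, 0.0, 0.0, 0.0]
contact_force: [0.4, 0.4, -2.4]
opening: 0.679
finger_force: 15.0
```

send_rows:
  rows: "0 0 0.004 0;0 0 0.008 0;0 0 0.012 0;0 0 0.012 0"

```text
clock: 12.32
tool_pos: [0.6334, -0.2056, 0.124]
eef_rot: [1.0, 0.0, 0.001, 0.0]
contact_force: [-0.7, 1.1, 2.7]
opening: 0.677
finger_force: 15.0
```

The force reversed at the predicted height, so the plate is on the floor. Now I'll release it, check, and retreat.

send_rows:
  rows: "0 0 0 0;0 0 0 0;0 0 0 0;0 0 0 0;0 0 0 0;0 0 0 0"
  jaw: -1

```text
clock: 12.82
tool_pos: [0.6328, -0.2056, 0.1232]
eef_rot: [1.0, 0.0, 0.0, 0.0]
contact_force: [0.2, -0.7, -0.2]
opening: 0.997
finger_force: 0.0
```

send_rows:
  rows: "0 0 -0.04 0;0 0 -0.1 0;0 0 -0.18 0;0 0 -0.26 0;0 0 -0.32 0;0 0 -0.35 0;0 0 -0.35 0"

```text
clock: 13.4
tool_pos: [0.6342, -0.206, 0.2313]
eef_rot: [1.0, 0.0, 0.003, 0.001]
contact_force: [-0.5, 1.5, 0.2]
opening: 1.003
finger_force: 0.0
```

```bash
python3 -c "
from h import *
print(sensors.get_state()['tool_pos'])
im,d,P,T,f=cloud('wrist'); cv2.imwrite('pics/w4.png',im[...,::-1]); g=im.astype(int)
m=(P[...,0]>.6)&(P[...,0]<.66)&(abs(P[...,1]+.205)<.1)&(P[...,2]>.13)&(P[...,2]<.17)&(g[...,1]-g[...,0]>3)
q=P[m];print(len(q),np.percentile(q,[2,50,98],axis=0).round(4).tolist())
e=q[q[:,2]>.151];print('top',e.mean(0).round(4),np.percentile(e[:,1],[1,99]).round(4))
m=(P[...,2]>.05)&(P[...,2]<.075)&(P[...,0]<.55)&(P[...,0]>.42)&(abs(P[...,1]+.2)<.08)
q=P[m];print('pedal',len(q),np.percentile(q,[2,50,98],axis=0).round(4).tolist())
b=q[(q[:,0]<.50)&(q[:,0]>.48)]; print(b.mean(0).round(4) if len(b) else '')
"
```

```text
[ 0.63423891 -0.20597068  0.23130534]
1033 [[0.6334, -0.2363, 0.1325], [0.6391, -0.2084, 0.1537], [0.6412, -0.1788, 0.1553]]
top [ 0.6373 -0.2084  0.1539] [-0.2366 -0.1782]
pedal 1617 [[0.5071, -0.2536, 0.0502], [0.5179, -0.2114, 0.0541], [0.5326, -0.1679, 0.0619]]
```

View pics/w4.png

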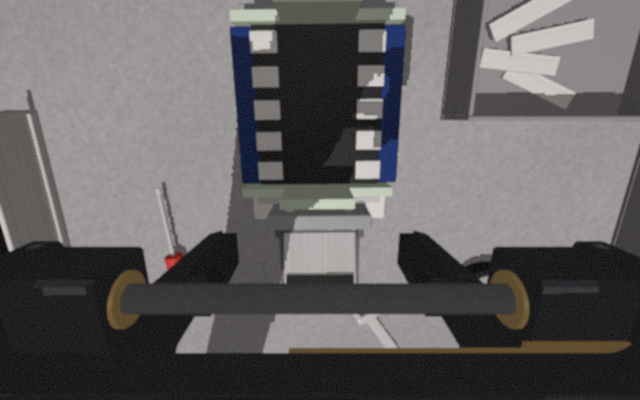

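The plate stands home, with its tab top at z=0.154 (wrist pixel ~(330,203)). On to the pedal with the fingers shut.

send_rows:
  rows: "-0.06 0 0 0;-0.15 0 0 0;-0.24 0 0 0;-0.33 0 0 0;-0.41 0 0 0;-0.46 0 0 0;-0.48 0 0 0;-0.48 0 0 0"
  jaw: 1

```text
clock: 14.12
tool_pos: [0.4869, -0.2056, 0.2274]
eef_rot: [1.0, -0.0, -0.001, -0.0]
contact_force: [0.1, 0.0, 0.3]
opening: 0.421
finger_force: 0.0
```

send_rows:
  rows: "0 0 0.08 0;0 0 0.18 0;0 0 0.28 0;0 0 0.38 0;0 0 0.45 0;0 0 0.49 0;0 0 0.5 0;0 0 0.5 0"

```text
clock: 14.78
tool_pos: [0.4893, -0.2052, 0.0769]
eef_rot: [1.0, 0.001, -0.001, -0.0]
contact_force: [0.9, -0.1, 0.4]
opening: 0.004
finger_force: 0.0
```

send_rows:
  rows: "0 0 0.012 0;0 0 0.024 0;0 0 0.036 0;0 0 0.048 0;0 0 0.06 0;0 0 0.07 0;0 0 0.08 0;0 0 0.088 0;0 0 0.093 0;0 0 0.093 0"

```text
clock: 15.62
tool_pos: [0.4867, -0.2059, 0.0501]
eef_rot: [1.0, 0.0, -0.002, -0.0]
contact_force: [-4.1, 0.1, 6.9]
opening: 0.004
finger_force: 3.2
```

send_rows:
  rows: "0 0 0.003 0;0 0 0.006 0;0 0 0.009 0;0 0 0.009 0;0 0 0.009 0"

```text
clock: 16.03
tool_pos: [0.4863, -0.2059, 0.0476]
eef_rot: [1.0, -0.0, -0.002, -0.0]
contact_force: [-4.2, 0.3, 7.5]
opening: 0.005
finger_force: 3.4
```

send_rows:
  rows: "0 0 0.003 0;0 0 0.006 0;0 0 0.006 0;0 0 0.006 0"

```text
clock: 16.37
tool_pos: [0.4862, -0.2059, 0.0467]
eef_rot: [1.0, -0.0, -0.002, 0.0]
contact_force: [-6.2, 0.7, 15.8]
opening: 0.003
finger_force: 7.5
```

There's a sharp rise to 16 N, so the pedal is at its stop. I'll press slightly more and hold.

send_rows:
  rows: "0 0 0.002 0;0 0 0.002 0;0 0 0.002 0;0 0 0.002 0;0 0 0.002 0;0 0 0.002 0;0 0 0.002 0;0 0 0.002 0"

```text
clock: 17.03
tool_pos: [0.4862, -0.2059, 0.0465]
eef_rot: [1.0, -0.0, -0.002, 0.0]
contact_force: [-7.0, -0.2, 19.2]
opening: 0.006
finger_force: 9.8
```

```bash
python3 -c "
from h import *
print(sensors.get_state()['contact_force'])
im,d,P,T,f=cloud('top'); g=im.astype(int)
m=(P[...,0]>.6)&(P[...,0]<.68)&(abs(P[...,1]+.205)<.05)&(P[...,2]>.14)&(P[...,2]<.17)
q=P[m];print(len(q),np.percentile(q,[2,50,98],axis=0).round(4).tolist())
m=(P[...,0]>.59)&(P[...,0]<.65)&(abs(P[...,1]+.205)<.05)&(P[...,2]>.06)&(P[...,2]<.095)
print('pusher',np.percentile(P[m],[5,50,95],axis=0).round(4).tolist())
"
```

```text
[-7.04521853 -0.15906743 19.15621222]
99 [[0.6329, -0.2321, 0.143], [0.6371, -0.2024, 0.1531], [0.6405, -0.173, 0.1578]]
pusher [[0.5914, -0.2484, 0.0617], [0.625, -0.2049, 0.076], [0.6334, -0.16, 0.0931]]
```

The pedal is firmly at its stop and the plate is standing. I'll release slowly and lift away.

send_rows:
  rows: "0 0 -0.01 0;0 0 -0.02 0;0 0 -0.03 0;0 0 -0.04 0;0 0 -0.05 0;0 0 -0.06 0;0 0 -0.075 0;0 0 -0.1 0;0 0 -0.15 0;0 0 -0.2 0"

```text
clock: 17.92
tool_pos: [0.4877, -0.2052, 0.1053]
eef_rot: [1.0, 0.001, -0.001, -0.0]
contact_force: [-0.4, -0.5, 0.5]
opening: 0.008
finger_force: 0.0
```

send_rows:
  rows: "-0.02 0 -0.1 0;-0.05 0 -0.2 0;-0.1 0 -0.3 0;-0.15 0 -0.4 0;-0.15 0 -0.45 0;-0.15 0 -0.45 0;-0.15 0 -0.45 0;-0.15 0 -0.45 0"

```text
clock: 18.58
tool_pos: [0.4433, -0.2053, 0.2394]
eef_rot: [1.0, 0.001, -0.001, -0.0]
contact_force: [-0.1, -0.6, 0.3]
opening: 0.004
finger_force: 0.0
```

```bash
python3 -c "
from h import *
print(sensors.get_state()['contact_force'])
im,d,P,T,f=cloud('scene'); cv2.imwrite('pics/s5.png',cv2.resize(im[120:300,160:400],None,fx=3,fy=3)[...,::-1])
im,d,P,T,f=cloud('wrist')
m=(P[...,0]>.6)&(P[...,0]<.66)&(abs(P[...,1]+.205)<.1)&(P[...,2]>.15)&(P[...,2]<.17)
print('tab top',np.percentile(P[m],[2,50,98],axis=0).round(4).tolist())
m=(P[...,0]>.48)&(P[...,0]<.5)&(abs(P[...,1]+.205)<.03); print('pad z',np.nanmedian(P[m],0) if m.any() else None)
"
```

```text
[-0.10940327 -0.61129295  0.30854067]Traceback (most recent call last):
  File "<string>", line 7, in <module>
    print('tab top',np.percentile(P[m],[2,50,98],axis=0).round(4).tolist())
                    ~~~~~~~~~~~~~^^^^^^^^^^^^^^^^^^^^^^^
    return _quantile_unchecked(
        a, q, axis, out, overwrite_input, method, keepdims, weights)
    return _ureduce(a,
                    func=_quantile_ureduce_func,
    ...<5 lines>...
                    overwrite_input=overwrite_input,
                    method=method)
    r = func(a, **kwargs)
    result = _quantile(arr,
                       quantiles=q,
    ...<2 lines>...
                       out=out,
                       weights=wgt)
    slices_having_nans = np.isnan(arr[-1, ...])
                                  ~~~^^^^^^^^^
IndexError: index -1 is out of bounds for axis 0 with size 0
```

View pics/s5.png

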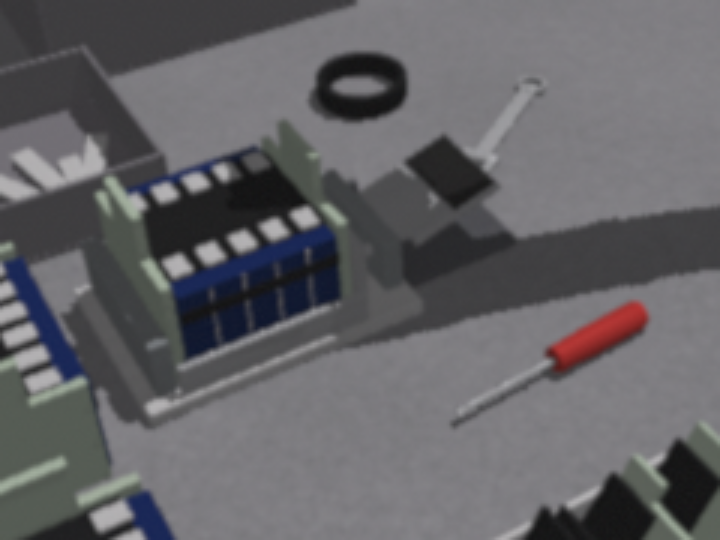

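The end plate stands against the cells with its tab up (crop ~(300,170)) and the pedal is back up (~(450,170)). The tape and screwdriver haven't moved, so I'm handing in.

```bash
python3 -c "
from plant import finish_job
print(finish_job())"
```

```text
the job is handed in; nothing more can be done
None
```

The end plate is home in the gap, tab up and released. I pressed the pedal to its stop, held it and let it come back up. The spacers, screwdriver and tape roll look unmoved, and I handed the job in at about 19 s; no verdict came back.

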